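# Check the lever stop of a watch-case press

## Task

Check the stop of the small bench press before the next watch case goes into it: press the orange hand lever in with the backs of your fingers until it comes up firmly against the rubber-tipped stop screw, short of the fixed black bar, and keep it bearing there for one to two seconds without forcing it. Then let the lever come back under your fingers to fully open, not letting it snap, and leave it. Stay on the outside of the lever, grip nothing, do not touch the black bar, and leave the small things around the press where they stand.

Things in the scene. Friction and masses are not known exactly. Their poses are not given: they have to be found in the camera images.
- press: Bench press for closing watch cases, pliers action lying flat on a green base plate (x -170 to +90, y -65 to +55, 12 mm thick). Origin on the bench under the vertical pivot, z up; both handles run from the pivot to -x, the jaws with white dies to +x. The lever is on the +y side of the fixed bar. Tallest point: pivot bolt, 95 mm above the bench; the pivot boss is 40 mm across.
- fixed_bar: Fixed half of the press: steel handle bar with black sleeve, not to be touched. Origin on the pivot, 72 mm above the bench, axes as the press's. The bar runs along x from -25 to -162 mm at y = -30 mm; sleeve x -77 to -162 mm, 14 mm thick (inner face y = -23 mm), 60 to 84 mm above the bench.
- press_lever: Hand lever hinged on the pivot: steel strap 8 mm thick with orange sleeve. Origin on the pivot, 72 mm above the bench; axes turn with it: -x runs along the lever to its free end at 155 mm, +y points to the outside, away from the fixed bar. Sleeve x -70 to -155 mm, 14 mm thick (outer face y = +7 mm), 24 mm high (60 to 84 mm above the bench).
- lever_angle (a joint): Lever angle, rad: 0 = fully open, held by its spring (lever x axis then -0.42 rad from the press's, seen from above); grows as pressed in towards the bar (counterclockwise). Meets the stop screw at 0.28 to 0.45, different each time, over 10 mm short of the bar. Spring force at the sleeve 2.5 N open, about 6 N pressed in. Let go while pressed in, it snaps open.
- lever_grip (a point): Point on the outer face of the orange sleeve where to press, 125 mm from the pivot, at mid-height of the lever (72 mm above the bench).
- stop_screw: Brass stop screw through the fixed bar, 60 mm from the pivot: knurled head (22 mm) on the far side of the bar, black rubber buffer (12 mm) facing the lever. Origin on the tip of the rubber, 72 mm above the bench, axes as the press's. Set differently each time; never moves. The rubber yields: 10 to 20 N at the sleeve, 1 to 3 mm past first touch, bears on it firmly.
- jar: Small glass jar with white cap, 36 mm wide, 48 mm high, loose; origin under its centre. A bystander.
- watch_case: Steel watch case lying on its back, 42 mm wide, 10 mm high, loose; origin under its centre. A bystander.
- oiler_stand: Pale block 36 x 90 x 30 mm (its long side along its y) with four upright coloured oilers, 98 mm high in all, loose; origin under its centre. A bystander.
- dust_blower: Cream bell-shaped blower with upright stem, 52 mm wide, 92 mm high, loose; origin under its centre. A bystander.

How it is judged:
By the outcome, as a careful person would: the job done as asked, in the order asked, and still so for the second after the job is handed in, with the robot touching nothing.
It also fails if it takes over 56 s, if anything falls off the work surface, if the arm or the gripper's body presses on something with over 40 N, if the wrist force passes 120 N, or if a joint passes its speed limit or range.

## Robot

A 7-joint arm with a two-finger parallel gripper is mounted at the origin on the work surface. World frame = base frame: x ahead of the robot, y to its left, z up, the work surface at z = 0. Lengths are in m, angles in rad, forces in N, time in s.
With the tool pointing down it reaches from about 0.425 to 1.025 m from the base axis. Payload 9.4 kg.
Tool frame: the origin (TCP) lies at the very end of the fingers, on their centre line; the grasp point (between the pads) lies 19 mm behind it; z points along the fingers, y is the direction in which the jaws open and shut (so a half turn about z gives the same grasp; the last joint's range is limited). The gripper opens to 85 mm and grips with 20 to 120 N. Pads are 22 mm wide; open, the fingers measure 114 mm over their backs; the gripper's body (76 mm by 85 mm) begins 54 mm behind the grasp point. The pads swing forward as they close: fully open they stand 13 mm farther back than shut.
Start: joints at [1.211, 0.599, -0.003, 1.599, 0.002, 0.943, -0.08], TCP at [0.202, -0.696, 0.231] pointing down, gripper open.
Joint ranges: [-2.57, 2.57], [-0.35, 1.97], [-1.29, 1.29], [0.11, 2.56], [-1.05, 4.19], [0.11, 1.86], [-2.63, 2.63]. Speed limits (rad/s): [2.22, 2.22, 3.01, 3.01, 3.14, 3.14, 3.14].

## Interface

Orientations are given as a rotation vector (axis times angle).
In Python, from cell import env gives the robot as it stands.
- The arm moves only by the shell command python3 -m jog 'ROWS'. ROWS is JSON, a list of rows, each a list of 7 numbers: the closure, from -1 (fully open) to 1 (shut), then the shift along the tool's x, y, z in units of 30 mm (1.0 is 30 mm), then the turn, a rotation vector about the tool's x, y, z in units of 6 degrees (1.0 is 6 degrees). A call has 1 to 12 rows; each row shifts and turns the commanded pose from where the row before left it, along the tool's axes as they then stand; what a row does not reach is not made up. A row lasts 1/12 s, in which the tool goes at most 41.7 mm and 7.16 degrees, less where a joint would pass 70% of its speed; a pose out of reach is approached as far as the arm can. A call is refused whole if a number of a shift passes 1 or a number of a turn 1, either way. A call with a gripper value outside its range is refused whole. The fingers move at their own pace and stop on an object; the grip force is fixed at half the most. Time passes only in rows, so rows that do not move let the fingers close. It gives the time, the measured TCP pose, the force and the opening at its end, in the units of the state.
- env.observe(): the state, without advancing time (a new reading comes with each control period).
- env.snapshot(name): name is "side" or "top"; returns the picture (480x640x3 uint8, red, green, blue); there is no depth.
- env.get_calibration(name): a dict with "fx", "fy", "cx", "cy" (pixels), "dist" ([k1, k2, p1, p2, k3] as OpenCV has them; the pictures are not rectified), "xyz" and "rotation" of the camera in the world. Camera axes: x right, y up, looking along -z (the intrinsics and any distortion apply to the point x, -y, -z); pixel columns grow to the right and rows downward; lengths in m; the calibration is good to about 2 mm. A picture is of the moment at which its call begins. get_calibration takes no time and is no camera call.
- env.sign_off(): hands the job in, once; it reports no verdict.
Trained networks look in the newest picture that a camera, given by its name, has taken for a name from the list of things; names that differ only in an ending like _2 or _b are one class to them, and where a whole thing is asked for, a point or a joint stands for the part that bears it (a point fixed in the world has none). Each returns a list of dicts, best first, with "p" (0 to 1); they miss things now and then, are a little off and sometimes report something else, mostly with a low value. They report only what shows in the picture. A call takes as long as a camera call.
- env.search_frame(label, camera): "pixel" ([row, column] in pixels, amid what is visible of it).
- env.spot_point(label, camera): "pixel" ([row, column] in pixels: a listed point, or the origin of a listed thing).
The state is a dict: "clock": time; "joint_positions": joint angles; "qvel": joint speeds; "joint_efforts": joint torques, N m; "position": TCP position; "ee_rot": TCP orientation; "contact_force": force on the tool from outside, world axes, zero at the start; "moment": the same for the moment, N m; "opening": finger opening in m.
Only numpy, scipy, OpenCV 4.12 (cv2) and the standard library are available. Lean on these libraries where they do the work, as an engineer would, in place of code of your own. Each camera call takes 0.05 s, during which the arm holds its last target.

## Working session

There is one attempt and no reset: what is moved stays moved. The work goes in short steps, Python scripts to look and compute and a shell command to move; the robot and the scene stay as the last step left them, time stands still between calls to the robot, and variables do not carry over. Pictures are saved under pics/ and viewed, and the job is handed in when it is done.

```bash
mkdir -p pics; ls; python3 - <<'E'
from cell import env
import cv2
print(env.observe())
for n in ("side","top"):
    im=env.snapshot(n); cv2.imwrite(f"pics/{n}0.png",im[:,:,::-1])
    print(env.get_calibration(n))
    for l in ("press","fixed_bar","press_lever","lever_grip","stop_screw","jar","watch_case","oiler_stand","dust_blower"):
        print(n,l,[(r["pixel"],round(r["p"],2)) for r in env.spot_point(l,n)[:2]])
E
```

```text
pics
{'clock': 0.0, 'joint_positions': array([ 1.21129681,  0.60012115, -0.00254549,  1.60013651,  0.00179788,
        0.94290695, -0.07981063]), 'qvel': array([ 1.61214803e-03,  7.16369625e-04,  1.42844444e-04,  8.08954989e-06,
       -4.14203797e-05, -8.81298700e-04,  9.96553917e-04]), 'joint_efforts': array([ 6.17113637e-04, -7.76457667e+01,  1.56533293e+00, -2.58003992e+01,
        1.23627004e-02,  9.06382251e-03, -3.68705642e-06]), 'position': array([ 0.20215963, -0.69574664,  0.23041743]), 'ee_rot': array([-3.10871510e+00, -4.42601665e-01,  5.64935184e-04]), 'contact_force': array([-0.45743693,  0.13249845, -0.26218511]), 'moment': array([ 0.02210562,  0.02960594, -0.0144512 ]), 'opening': 0.08520608663497811}
{'fx': 527.8586245808037, 'fy': 527.8586245808037, 'cx': 316.0225163987523, 'cy': 239.72282884387974, 'dist': array([0.0397941, 0.       , 0.       , 0.       , 0.       ]), 'xyz': array([ 0.49962081, -0.54652934,  0.47598856]), 'rotation': array([ 0.99838123, -0.07758957, -0.17339871])}
side press [([277.2, 347.2], 0.71)]
side fixed_bar [([236.1, 347.8], 0.69), ([240.1, 
[... 337 characters left out ...]
0.38)]
{'fx': 527.9010493999281, 'fy': 527.9010493999281, 'cx': 312.78624795697993, 'cy': 241.2293641950164, 'dist': array([-0.09648411,  0.        ,  0.        ,  0.        ,  0.        ]), 'xyz': array([0.44601604, 0.05536528, 0.88145819]), 'rotation': array([ 0.13268833, -0.15301144, -1.59328597])}
top press [([209.7, 291.4], 0.58), ([312.7, 212.2], 0.39)]
top fixed_bar [([201.2, 293.4], 0.79)]
top press_lever [([203.4, 291.0], 0.67)]
top lever_grip [([278.1, 272.9], 0.83)]
top stop_screw [([238.0, 304.0], 0.61)]
top jar [([313.8, 213.5], 0.95)]
top watch_case [([245.6, 228.0], 0.69)]
top oiler_stand [([202.5, 386.0], 0.69), ([310.9, 215.7], 0.58)]
top dust_blower [([248.1, 378.5], 0.74)]
```

View pics/side0.png

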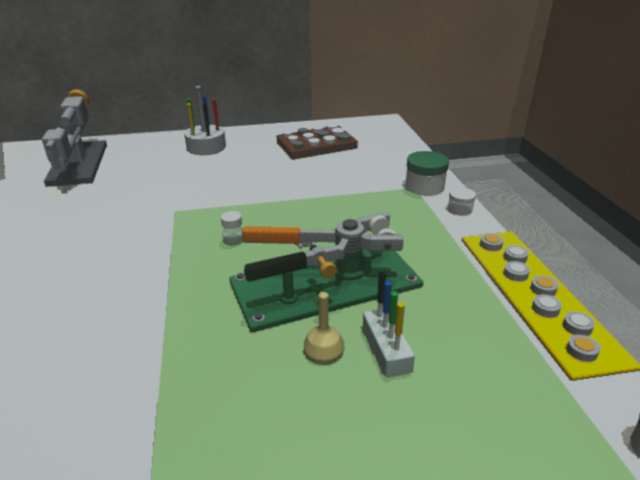

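View pics/top0.png

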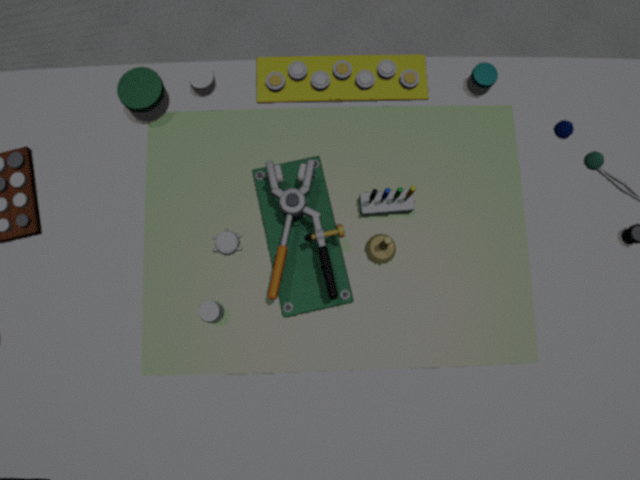

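```bash
python3 - <<'E'
import cv2,numpy as np
a=cv2.imread('pics/top0.png')[140:340,190:440]; b=cv2.imread('pics/side0.png')[180:380,200:450]
for n,i in(('t',a),('s',b)):
    i=np.clip(i.astype(float)*1.5,0,255).astype('uint8')
    cv2.imwrite(f'pics/z{n}.png',cv2.resize(i,(750,600),interpolation=cv2.INTER_CUBIC))
E
```

```text
(no output)
```

View pics/zt.png

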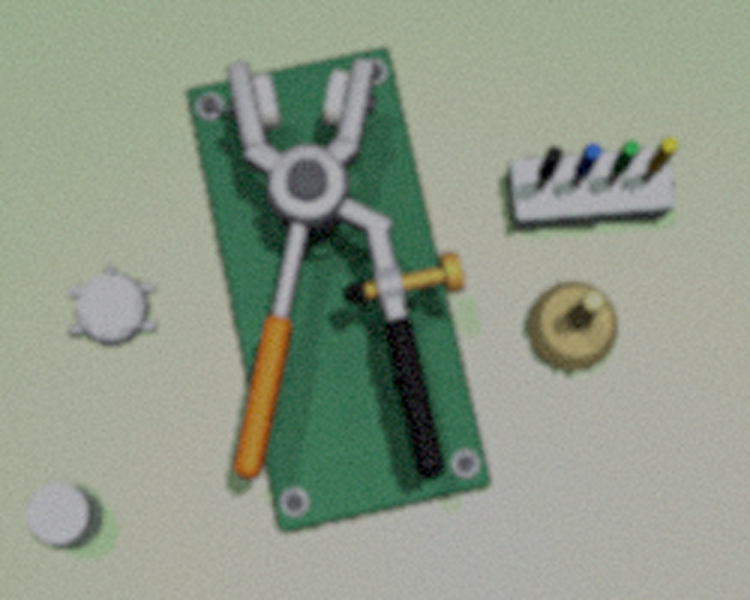

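View pics/zs.png

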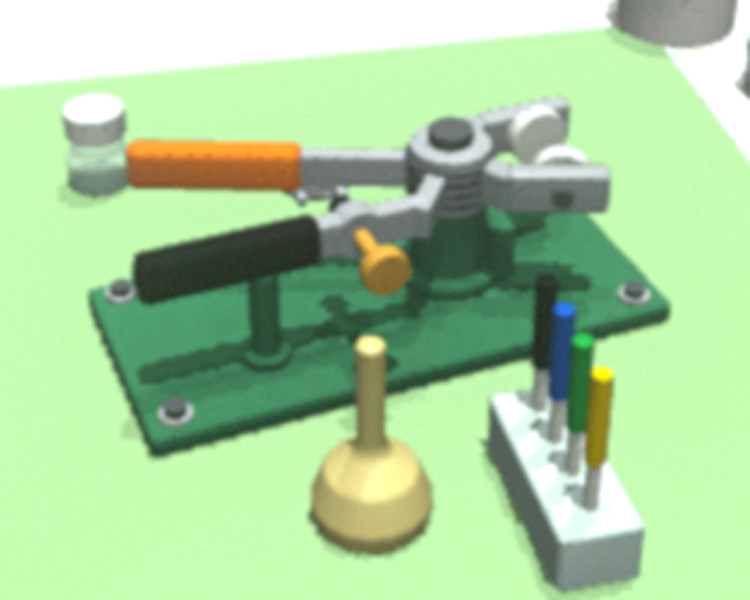

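```bash
cat > h.py <<'E'
import numpy as np,cv2
from scipy.optimize import least_squares
from scipy.spatial.transform import Rotation as R
from cell import env
C={n:env.get_calibration(n) for n in("side","top")}
def proj(n,P):
    c=C[n];P=np.atleast_2d(P);q=(P-c["xyz"])@R.from_rotvec(c["rotation"]).as_matrix()
    q=q*[1,-1,-1]
    K=np.array([[c["fx"],0,c["cx"]],[0,c["fy"],c["cy"]],[0,0,1]])
    return cv2.projectPoints(q.reshape(-1,1,3),np.zeros(3),np.zeros(3),K,c["dist"])[0].reshape(-1,2)
def ray(n,u,v,z):
    c=C[n];K=np.array([[c["fx"],0,c["cx"]],[0,c["fy"],c["cy"]],[0,0,1]])
    p=cv2.undistortPoints(np.array([[[u,v]]],float),K,c["dist"]).ravel()
    d=R.from_rotvec(c["rotation"]).as_matrix()@np.array([p[0],-p[1],-1]);o=c["xyz"]
    return o+d*(z-o[2])/d[2]
def rz(a): return np.array([[np.cos(a),-np.sin(a)],[np.sin(a),np.cos(a)]])
E
python3 - <<'E'
from h import *
t=lambda u,v:(190+u/3,140+v/3); s=lambda u,v:(200+u/3,180+v/3)
obs=[("top",(.09,.055,.012),t(187,90)),("top",(.09,-.065,.012),t(388,48)),("top",(-.17,-.065,.012),t(490,487)),("top",(-.17,.055,.012),t(282,531)),
("side",(-.17,-.065,.012),s(153,443)),("side",(.09,-.065,.012),s(668,303)),("side",(-.17,.055,.012),s(92,293)),
("top",(0,0,.095),t(307,178)),("side",(0,0,.095),s(450,128))]
lev=[("top",(-.155,0,.084),t(248,472)),("top",(-.07,0,.084),t(279,321))]
def res(p):
    o=[]
    for n,P,px in obs:
        P=np.array(P);w=np.r_[rz(p[2])@P[:2]+p[:2],P[2]];o.append(proj(n,w)[0]-px)
    for n,P,px in lev:
        P=np.array(P);w=np.r_[rz(p[2]-.42+p[3])@P[:2]+p[:2],P[2]];o.append(proj(n,w)[0]-px)
    return np.ravel(o)
r=least_squares(res,[.5,.08,.2,0]);p=r.x
print(p);print(np.round(r.fun.reshape(-1,2),1))
for l,x,z in(("jar",(62,513),.048),("case",(112,308),.010),("stand",(595,193),.03),("blower",(570,325),.03),("tip",(345,292),.074)):
    w=ray("top",*t(*x),z);print(l,np.round(w,3),"press frame",np.round(rz(-p[2])@(w[:2]-p[:2]),3))
for n,l,x,z in(("side","jar",(95,110),.048),("side","tip",(340,200),.074),("side","blow",(370,345),.092)):
    w=ray("side",*s(*x),z);print(l,np.round(w,3),np.round(rz(-p[2])@(w[:2]-p[:2]),3))
for q in(0,.3,.45):
    print(q,[np.round(np.r_[rz(p[2]-.42+q)@np.array(v)+p[:2]],3) for v in((-.125,.007),(-.155,.007))], "outward",np.round(rz(p[2]-.42+q)@[0,1],3))
E
```

```text
[0.65619805 0.07238359 0.19455874 0.00312459]
[[-0.8 -0.8]
 [ 0.1 -1.3]
 [ 1.4 -0.4]
 [-0.6  1.1]
 [-0.9 -0.1]
 [ 1.9 -0.3]
 [-2.5 -1.3]
 [ 0.2  0.1]
 [ 0.  -0.2]
 [-0.4  1.7]
 [ 0.6 -2.4]]
jar [0.491 0.206 0.048] press frame [-0.136  0.163]
case [0.607 0.185 0.01 ] press frame [-0.027  0.12 ]
stand [ 0.661 -0.086  0.03 ] press frame [-0.026 -0.156]
blower [ 0.587 -0.068  0.03 ] press frame [-0.095 -0.124]
tip [0.6   0.055 0.074] press frame [-0.058 -0.006]
jar [0.493 0.206 0.048] [-0.135  0.162]
tip [0.6   0.054 0.074] [-0.059 -0.008]
blow [ 0.589 -0.075  0.092] [-0.094 -0.132]
0 [array([0.536, 0.107]), array([0.507, 0.114])] outward [0.224 0.975]
0.3 [array([0.531, 0.07 ]), array([0.501, 0.068])] outward [-0.074  0.997]
0.45 [array([0.533, 0.051]), array([0.504, 0.045])] outward [-0.223  0.975]
```

```bash
python3 -m jog '[[1,0,0,0,0,0,0.8],[1,0,0,0,0,0,0.8],[1,0,0,0,0,0,0.8],[1,0,0,0,0,0,0.8],[1,0,0,0,0,0,0.8],[1,0,0,0,0,0,0.85],[1,0,0,0,0,0,0]]'
cat > st.py <<'E'
from h import *
PV=np.array([.6562,.0724]);YAW=.1946
def st(q=0,off=.0215,tz=.052):
    o=env.observe();M=R.from_rotvec(o["ee_rot"]).as_matrix();p=o["position"]
    a=YAW-.42+q
    l=rz(-a)@(p[:2]-PV)
    tgt=np.r_[PV+rz(a)@np.array([-.125,off]),tz]
    dr=R.from_matrix(M.T@np.c_[[np.cos(a),np.sin(a),0],[np.sin(a),-np.cos(a),0],[0,0,-1]]).as_rotvec()
    print("t",round(o["clock"],2),"pos",np.round(p,4),"F",np.round(o["contact_force"],1),"open",round(o["opening"],3))
    print("in lever frame mm",np.round(l*1e3,1),"need tool units",np.round(M.T@(tgt-p)/.03,2),"turn units",np.round(np.degrees(dr)/6,2))
    la=np.arctan2(*(-(p[:2]-PV))[::-1]);
E
python3 -c "
from st import *;st(0,.06,.23)"
```

```text
clock: 1.58
position: [0.2025, -0.6961, 0.2312]
ee_rot: [-3.121, 0.358, 0.0]
contact_force: [-0.9, 0.3, 0.2]
opening: 0.0005
t 1.58 pos [ 0.2025 -0.6961  0.2312] F [-0.9  0.3  0.2] open 0.0
in lever frame mm [-270.4 -850.5] need tool units [  4.75 -30.36   0.04] turn units [-0.    0.   -0.03]
```

```bash
python3 -m jog '[[1,0.6,-0.5,0,0,0,0],[1,0.8,-0.9,0,0,0,0],[1,0.8,-0.9,0,0,0,0],[1,0.8,-0.9,0,0,0,0],[1,0.8,-0.9,0,0,0,0],[1,0.8,-0.9,0,0,0,0],[1,0.6,-0.9,0,0,0,0],[1,0.2,-0.9,0,0,0,0],[1,0,-0.9,0,0,0,0],[1,0,-0.9,0,0,0,0],[1,0,-0.9,0,0,0,0],[1,0,-0.9,0,0,0,0]]'
python3 -m jog '[[1,0,-0.9,0,0,0,0],[1,0,-0.9,0,0,0,0],[1,0,-0.9,0,0,0,0],[1,0,-0.9,0,0,0,0],[1,0,-0.9,0,0,0,0],[1,0,-0.9,0,0,0,0],[1,0,-0.9,0,0,0,0],[1,0,-0.9,0,0,0,0],[1,0,-0.9,0,0,0,0],[1,0,-0.9,0,0,0,0],[1,0,-0.5,0,0,0,0],[1,0,0,0,0,0,0]]'
python3 -c "
from st import *;st(0,.06,.23)"
```

```text
clock: 2.58
position: [0.4301, -0.427, 0.2314]
ee_rot: [3.122, -0.347, 0.0]
contact_force: [0.3, 0.5, 0.9]
opening: -0.0001
clock: 3.58
position: [0.4945, -0.1467, 0.2314]
ee_rot: [-3.122, 0.34, -0.001]
contact_force: [0.9, -0.8, 0.0]
opening: -0.0003
t 3.58 pos [ 0.4945 -0.1467  0.2314] F [ 0.9 -0.8  0. ] open -0.0
in lever frame mm [-108.6 -249.6] need tool units [ -0.46 -10.33   0.06] turn units [-0.01 -0.    0.08]
```

```bash
python3 -m jog '[[1,0,-0.9,0,0,0,0],[1,0,-0.9,0,0,0,0.1],[1,-0.1,-0.9,0,0,0,0],[1,-0.1,-0.9,0,0,0,0],[1,-0.1,-0.9,0,0,0,0],[1,-0.1,-0.9,0,0,0,0],[1,-0.1,-0.9,0,0,0,0],[1,0,-0.9,0,0,0,0],[1,0,-0.9,0,0,0,0],[1,0,-0.9,0,0,0,0],[1,0,-0.9,0,0,0,0],[1,0,-0.5,0,0,0,0]]'
python3 -m jog '[[1,0,0,0,0,0,0],[1,0,0,0,0,0,0]]'
python3 - <<'E'
from st import *
st(0,.055,.052)
cv2.imwrite("pics/t1.png",env.snapshot("top")[:,:,::-1])
E
```

```text
clock: 4.58
position: [0.5519, 0.1591, 0.2314]
ee_rot: [-3.12, 0.363, -0.001]
contact_force: [-0.4, 0.2, 0.1]
opening: 0.0003
clock: 4.75
position: [0.5512, 0.156, 0.231]
ee_rot: [3.119, -0.366, -0.0]
contact_force: [0.1, -1.0, -0.2]
opening: -0.0001
t 4.75 pos [0.5512 0.156  0.231 ] F [ 0.1 -1.  -0.2] open -0.0
in lever frame mm [-121.   58.] need tool units [-0.13  0.1   5.97] turn units [ 0.01  0.   -0.08]
```

```bash
python3 -m jog '[[1,-0.1,0,0.6,0,0,-0.08],[1,0,0,0.8,0,0,0],[1,0,0,0.8,0,0,0],[1,0,0,0.8,0,0,0],[1,0,0,0.8,0,0,0],[1,0,0,0.8,0,0,0],[1,0,0,0.7,0,0,0],[1,0,0,0.5,0,0,0],[1,0,0,0.2,0,0,0],[1,0,0,0,0,0,0],[1,0,0,0,0,0,0]]'
python3 - <<'E'
from st import *
st(0,.0215,.052)
for n in("top","side"):
    i=env.snapshot(n);i=i[140:340,190:440] if n=="top" else i[120:320,170:420]
    i=np.clip(i*1.4,0,255).astype('uint8');cv2.imwrite(f"pics/{n}2.png",cv2.resize(i,(750,600))[:,:,::-1])
E
```

```text
clock: 5.72
position: [0.5484, 0.1561, 0.0517]
ee_rot: [3.121, -0.358, 0.0]
contact_force: [-0.5, -0.2, 0.2]
opening: 0.0002
t 5.72 pos [0.5484 0.1561 0.0517] F [-0.5 -0.2  0.2] open 0.0
in lever frame mm [-123.8   57.5] need tool units [-0.04  1.2  -0.01] turn units [ 0.   -0.   -0.03]
```

View pics/top2.png

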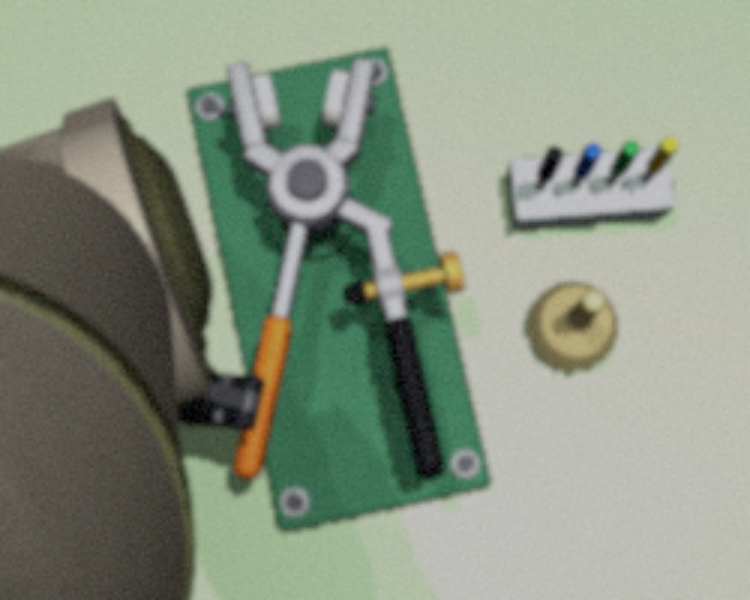

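View pics/side2.png

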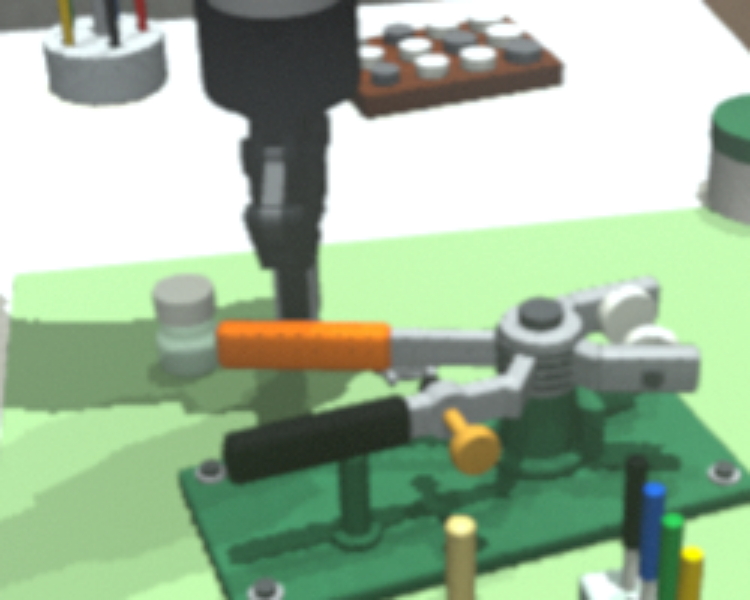

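```bash
python3 -m jog '[[1,-0.04,0.2,0,0,0,0],[1,0,0.2,0,0,0,0],[1,0,0.2,0,0,0,0],[1,0,0.1,0,0,0,0],[1,0,0.1,0,0,0,0],[1,0,0.05,0,0,0,0],[1,0,0,0,0,0,0]]'
python3 - <<'E'
from st import *
st(0,.0215,.052)
E
```

```text
clock: 6.4
position: [0.5413, 0.1323, 0.0513]
ee_rot: [3.121, -0.357, -0.0]
contact_force: [-0.1, 0.2, 0.5]
opening: 0.0003
t 6.4 pos [0.5413 0.1323 0.0513] F [-0.1  0.2  0.5] open 0.0
in lever frame mm [-125.4   32.6] need tool units [ 0.01  0.37 -0.02] turn units [ 0.    0.   -0.02]
```

```bash
for k in 1 2 3; do python3 -m jog '[[1,0,0.05,0,0,0,0],[1,0,0.05,0,0,0,0]]' | grep -E 'pos|force'; done
python3 -c "
from st import *;st(0)"
```

```text
position: [0.5407, 0.13, 0.0512]
contact_force: [0.0, -0.2, 0.6]
position: [0.5399, 0.1269, 0.0512]
contact_force: [0.2, 0.2, -0.4]
position: [0.5392, 0.1238, 0.0512]
contact_force: [0.1, 0.0, -0.0]
t 6.9 pos [0.5392 0.1238 0.0512] F [ 0.1  0.  -0. ] open -0.0
in lever frame mm [-125.5   24. ] need tool units [ 0.02  0.08 -0.03] turn units [ 0.    0.   -0.02]
```

```bash
for k in 1 2 3 4; do python3 -m jog '[[1,0,0.04,0,0,0,0],[1,0,0,0,0,0,0]]' | grep -E 'pos|force'; done
python3 -c "
from st import *;st(0)"
```

```text
position: [0.5389, 0.1224, 0.0512]
contact_force: [-1.0, -0.1, -0.2]
position: [0.5388, 0.1217, 0.0513]
contact_force: [0.1, -0.1, -0.4]
position: [0.5385, 0.1208, 0.0513]
contact_force: [-0.3, 2.1, -1.0]
position: [0.5382, 0.1195, 0.0513]
contact_force: [0.2, 2.3, 0.3]
t 7.57 pos [0.5382 0.1195 0.0513] F [0.2 2.3 0.3] open -0.0
in lever frame mm [-125.6   19.5] need tool units [ 0.02 -0.07 -0.02] turn units [-0.   -0.   -0.01]
```

```bash
cat >> st.py <<'E'
def lv(r0=.0205):
    # lever angle estimate assuming finger back flush, from TCP direction
    o=env.observe();p=o["position"];d=p[:2]-PV
    q=np.arctan2(d[1],d[0])-np.arctan2(r0,-.1255)-(YAW-.42);q=(q+np.pi)%(2*np.pi)-np.pi
    a=YAW-.42+q;n=rz(a)@[0,1];F=o["contact_force"]
    M=R.from_rotvec(o["ee_rot"]).as_matrix();ta=np.arctan2(M[1,0],M[0,0])-(YAW-.42)
    print("t",round(o["clock"],2),"q",round(q,3),"tool q",round(ta,3),"radius mm",round(np.hypot(*d)*1e3,1),"z",round(p[2],4),"Fn",round(F[:2]@n,1),"F",np.round(F,1))
E
python3 -c "
from st import *;lv()"
python3 -m jog '[[1,-0.007,0.042,0,0,0,-0.1],[1,-0.014,0.084,0,0,0,-0.19],[1,-0.014,0.084,0,0,0,-0.19],[1,-0.014,0.084,0,0,0,-0.19],[1,-0.014,0.084,0,0,0,-0.19],[1,-0.014,0.084,0,0,0,-0.19],[1,-0.014,0.084,0,0,0,-0.19],[1,-0.014,0.084,0,0,0,-0.19],[1,0,0,0,0,0,0]]'
python3 -c "
from st import *;lv()"
```

```text
t 7.57 q 0.008 tool q -0.001 radius mm 127.1 z 0.0513 Fn 2.3 F [0.2 2.3 0.3]
clock: 8.32
position: [0.5323, 0.1005, 0.0513]
ee_rot: [-3.139, 0.12, -0.001]
contact_force: [1.2, 3.9, -2.3]
opening: 0.0002
t 8.32 q 0.164 tool q 0.149 radius mm 127.0 z 0.0513 Fn 3.9 F [ 1.2  3.9 -2.3]
```

```bash

python3 -m jog '[[1,-0.014,0.084,0,0,0,-0.19],[1,-0.014,0.084,0,0,0,-0.19],[1,-0.014,0.084,0,0,0,-0.19],[1,-0.014,0.084,0,0,0,-0.19],[1,-0.014,0.084,0,0,0,-0.19],[1,0,0,0,0,0,0]]' >/dev/null
python3 -c "
from st import *;lv()"
python3 -m jog '[[1,-0.007,0.042,0,0,0,-0.095],[1,-0.007,0.042,0,0,0,-0.095],[1,-0.007,0.042,0,0,0,-0.095],[1,0,0,0,0,0,0]]' >/dev/null
python3 -c "
from st import *;lv()"
python3 -m jog '[[1,-0.007,0.042,0,0,0,-0.095],[1,-0.007,0.042,0,0,0,-0.095],[1,-0.007,0.042,0,0,0,-0.095],[1,0,0,0,0,0,0]]' >/dev/null
python3 - <<'E'
from st import *
lv()
for n in("top","side"):
    i=env.snapshot(n);i=i[140:340,190:440] if n=="top" else i[180:340,200:400]
    i=np.clip(i*1.4,0,255).astype('uint8');cv2.imwrite(f"pics/{n}3.png",cv2.resize(i,(750,600))[:,:,::-1])
E
```

```text
t 8.82 q 0.263 tool q 0.249 radius mm 127.4 z 0.0514 Fn 4.1 F [ 2.7  4.2 -0.3]
t 9.15 q 0.288 tool q 0.278 radius mm 127.4 z 0.0514 Fn 4.0 F [ 2.8  4.2 -1.2]
t 9.48 q 0.318 tool q 0.308 radius mm 127.5 z 0.0514 Fn 5.5 F [ 2.7  5.8 -1.3]
```

View pics/side3.png

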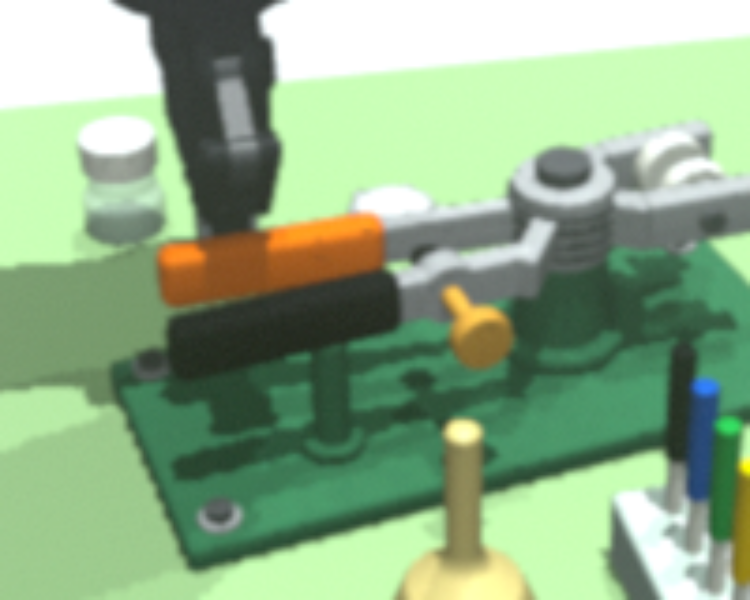

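View pics/top3.png

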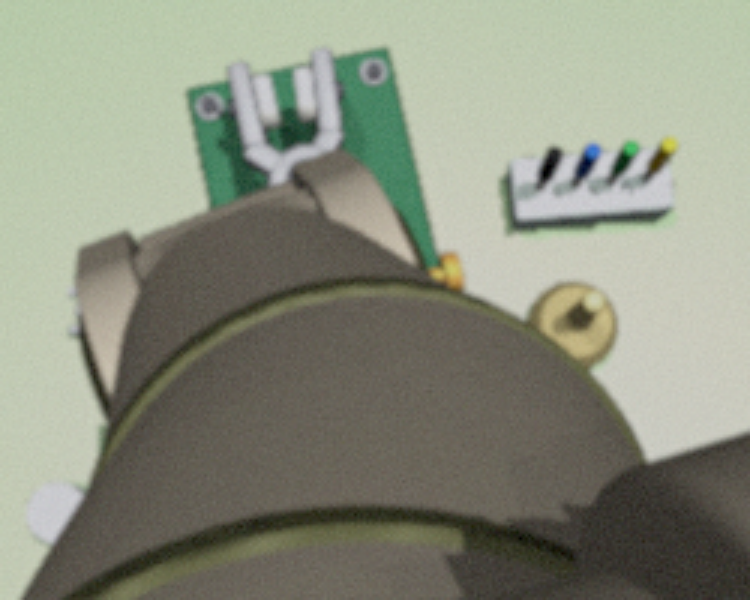

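```bash
for k in 1 2 3; do
python3 -m jog '[[1,-0.007,0.042,0,0,0,-0.095],[1,-0.007,0.042,0,0,0,-0.095],[1,0,0,0,0,0,0]]' >/dev/null
python3 -c "
from st import *;lv()"; done
```

```text
t 9.83 q 0.337 tool q 0.328 radius mm 127.5 z 0.0514 Fn 5.0 F [ 3.   5.4 -0.4]
t 10.08 q 0.356 tool q 0.348 radius mm 127.5 z 0.0514 Fn 4.2 F [ 2.2  4.5 -1.7]
t 10.33 q 0.376 tool q 0.368 radius mm 127.5 z 0.0514 Fn 6.5 F [ 2.2  6.9 -1.2]
```

```bash
for k in 1 2 3 4 ; do
python3 -m jog '[[1,-0.005,0.03,0,0,0,-0.07],[1,0,0,0,0,0,0]]' >/dev/null
python3 -c "
from st import *;lv()"; done
```

```text
t 10.5 q 0.382 tool q 0.376 radius mm 127.5 z 0.0514 Fn 6.1 F [ 2.9  6.6 -0.3]
t 10.67 q 0.389 tool q 0.383 radius mm 127.6 z 0.0514 Fn 5.5 F [ 2.9  6.  -0.5]
t 10.83 q 0.396 tool q 0.39 radius mm 127.5 z 0.0514 Fn 5.7 F [ 3.2  6.4 -0.8]
t 11.0 q 0.403 tool q 0.398 radius mm 127.6 z 0.0514 Fn 4.7 F [ 3.7  5.4 -0.2]
```

```bash
for k in 1 2 3 4 ; do
python3 -m jog '[[1,-0.004,0.025,0,0,0,-0.055],[1,0,0,0,0,0,0]]' >/dev/null
python3 -c "
from st import *;lv()"; done
```

```text
t 11.17 q 0.408 tool q 0.403 radius mm 127.6 z 0.0514 Fn 6.4 F [ 3.3  7.1 -0.8]
t 11.33 q 0.414 tool q 0.409 radius mm 127.6 z 0.0514 Fn 5.6 F [ 3.6  6.4 -0.2]
t 11.5 q 0.42 tool q 0.415 radius mm 127.6 z 0.0514 Fn 5.4 F [ 2.9  6.  -1.1]
t 11.67 q 0.426 tool q 0.421 radius mm 127.6 z 0.0514 Fn 5.3 F [ 3.8  6.2 -0.7]
```

```bash
for k in 1 2 3 ; do
python3 -m jog '[[1,-0.003,0.02,0,0,0,-0.045],[1,0,0,0,0,0,0]]' >/dev/null
python3 -c "
from st import *;lv()"; done
python3 - <<'E'
from st import *
for n in("side",):
    i=env.snapshot(n);i=i[180:340,200:400]
    i=np.clip(i*1.4,0,255).astype('uint8');cv2.imwrite(f"pics/{n}4.png",cv2.resize(i,(750,600))[:,:,::-1])
E
```

```text
t 11.83 q 0.43 tool q 0.425 radius mm 127.6 z 0.0514 Fn 5.7 F [2.8 6.4 0. ]
t 12.0 q 0.434 tool q 0.43 radius mm 127.6 z 0.0514 Fn 5.9 F [ 2.9  6.6 -0.8]
t 12.17 q 0.438 tool q 0.435 radius mm 127.6 z 0.0514 Fn 6.7 F [3.4 7.6 0. ]
```

View pics/side4.png

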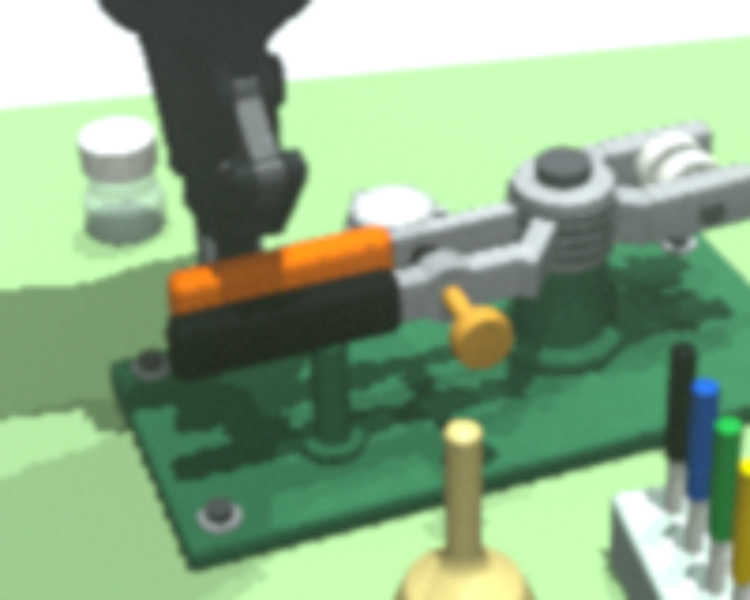

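```bash
for k in 1 2 3 ; do
python3 -m jog '[[1,-0.003,0.02,0,0,0,-0.045],[1,0,0,0,0,0,0]]' >/dev/null
python3 -c "
from st import *;lv()"; done
```

```text
t 12.38 q 0.441 tool q 0.44 radius mm 127.6 z 0.0514 Fn 7.5 F [ 2.3  8.2 -1.1]
t 12.55 q 0.443 tool q 0.445 radius mm 127.6 z 0.0514 Fn 8.0 F [ 2.3  8.7 -0.3]
t 12.72 q 0.444 tool q 0.45 radius mm 127.7 z 0.0514 Fn 9.7 F [ 2.6 10.5  0.1]
```

```bash
for k in 1 2 ; do
python3 -m jog '[[1,0,0.03,0,0,0,0],[1,0,0,0,0,0,0]]' >/dev/null
python3 -c "
from st import *;lv()"; done
```

```text
t 12.88 q 0.447 tool q 0.451 radius mm 127.6 z 0.0514 Fn 12.5 F [ 1.6 13.2  0.6]
t 13.05 q 0.449 tool q 0.451 radius mm 127.6 z 0.0514 Fn 13.6 F [ 0.8 14.1  0.7]
```

```bash

python3 -m jog '[[1,0,0.01,0,0,0,0],[1,0,0,0,0,0,0],[1,0,0,0,0,0,0],[1,0,0,0,0,0,0],[1,0,0,0,0,0,0],[1,0,0,0,0,0,0],[1,0,0,0,0,0,0],[1,0,0,0,0,0,0],[1,0,0,0,0,0,0],[1,0,0,0,0,0,0],[1,0,0,0,0,0,0]]'
python3 -c "
from st import *;lv()"
python3 -m jog '[[1,0.01,-0.08,0,0,0,0.1],[1,0.01,-0.07,0,0,0,0.15],[1,0.01,-0.07,0,0,0,0.15],[1,0.01,-0.07,0,0,0,0.15]]'
python3 -c "
from st import *;lv()"
```

```text
clock: 13.97
position: [0.5288, 0.0645, 0.0514]
ee_rot: [-3.118, -0.354, -0.002]
contact_force: [0.8, 14.9, 1.0]
opening: -0.0002
t 13.97 q 0.449 tool q 0.451 radius mm 127.6 z 0.0514 Fn 14.3 F [ 0.8 14.9  1. ]
clock: 14.3
position: [0.5287, 0.0708, 0.0514]
ee_rot: [-3.13, -0.259, -0.002]
contact_force: [2.6, 6.3, -1.1]
opening: 0.0001
t 14.3 q 0.4 tool q 0.39 radius mm 127.5 z 0.0514 Fn 5.8 F [ 2.6  6.3 -1.1]
```

```bash

python3 -m jog '[[1,0.01,-0.063,0,0,0,0.14],[1,0.01,-0.063,0,0,0,0.14],[1,0.01,-0.063,0,0,0,0.14],[1,0.01,-0.063,0,0,0,0.14],[1,0.01,-0.063,0,0,0,0.14],[1,0.01,-0.063,0,0,0,0.14],[1,0.01,-0.063,0,0,0,0.14],[1,0.01,-0.063,0,0,0,0.14],[1,0.01,-0.063,0,0,0,0.14],[1,0.01,-0.063,0,0,0,0.14]]' >/dev/null
python3 -c "
from st import *;lv()"
python3 -m jog '[[1,0.01,-0.063,0,0,0,0.14],[1,0.01,-0.063,0,0,0,0.14],[1,0.01,-0.063,0,0,0,0.14],[1,0.01,-0.063,0,0,0,0.14],[1,0.01,-0.063,0,0,0,0.14],[1,0.01,-0.063,0,0,0,0.14],[1,0.01,-0.063,0,0,0,0.14],[1,0.01,-0.063,0,0,0,0.14],[1,0.01,-0.063,0,0,0,0.14],[1,0.01,-0.063,0,0,0,0.14]]' >/dev/null
python3 -c "
from st import *;lv()"
```

```text
t 15.13 q 0.254 tool q 0.243 radius mm 127.6 z 0.0514 Fn 4.3 F [ 2.7  4.3 -0.6]
t 15.97 q 0.108 tool q 0.095 radius mm 127.9 z 0.0513 Fn 2.7 F [1.7 2.5 0.9]
```

```bash

python3 -m jog '[[1,0.007,-0.042,0,0,0,0.095],[1,0.007,-0.042,0,0,0,0.095],[1,0.007,-0.042,0,0,0,0.095],[1,0.007,-0.042,0,0,0,0.095],[1,0.007,-0.042,0,0,0,0.095],[1,0.007,-0.042,0,0,0,0.095],[1,0,0,0,0,0,0]]' >/dev/null
python3 -c "
from st import *;lv()"
for k in 1 2 3 4 5; do python3 -m jog '[[1,0.003,-0.021,0,0,0,0.047],[1,0.003,-0.021,0,0,0,0.047]]' >/dev/null
python3 -c "
from st import *;lv()"; done
```

```text
t 16.55 q 0.047 tool q 0.036 radius mm 127.9 z 0.0512 Fn 3.2 F [1.9 3.  1.8]
t 16.72 q 0.04 tool q 0.027 radius mm 127.9 z 0.0512 Fn 2.7 F [2.8 2.2 1.4]
t 16.88 q 0.029 tool q 0.017 radius mm 127.9 z 0.0512 Fn 2.6 F [1.4 2.4 1.6]
t 17.05 q 0.019 tool q 0.007 radius mm 127.9 z 0.0512 Fn 2.7 F [1.7 2.4 2.4]
t 17.22 q 0.009 tool q -0.003 radius mm 127.9 z 0.0512 Fn 2.8 F [2.5 2.4 2.1]
t 17.38 q -0.001 tool q -0.013 radius mm 128.0 z 0.0512 Fn 2.1 F [1.1 1.9 2.3]
```

Still bearing slightly; ease off by pure translation outward.

```bash

for k in 1 2 3 4 5; do python3 -m jog '[[1,0,-0.025,0,0,0,0],[1,0,-0.025,0,0,0,0]]' >/dev/null
python3 -c "
from st import *;lv()"; done
```

```text
t 17.55 q -0.009 tool q -0.012 radius mm 128.4 z 0.0511 Fn -0.1 F [-0.1 -0.1 -0.2]
t 17.72 q -0.018 tool q -0.013 radius mm 128.9 z 0.051 Fn -0.2 F [ 0.8 -0.4 -0.2]
t 17.88 q -0.033 tool q -0.013 radius mm 128.8 z 0.0511 Fn -0.3 F [-0.8 -0.1 -0.4]
t 18.05 q -0.047 tool q -0.012 radius mm 129.0 z 0.0512 Fn 0.2 F [-0.8  0.4 -0.1]
t 18.22 q -0.059 tool q -0.012 radius mm 129.3 z 0.0512 Fn -0.8 F [-0.3 -0.7 -0.2]
```

Free. Back off and rise.

```bash

python3 -m jog '[[1,0,-0.2,0,0,0,0],[1,0,-0.3,0,0,0,0],[1,0,-0.3,0,0,0,0],[1,0,0,-0.4,0,0,0],[1,0,0,-0.8,0,0,0],[1,0,0,-0.8,0,0,0],[1,0,0,-0.8,0,0,0],[1,0,-0.5,-0.8,0,0,0],[1,0,-0.6,-0.6,0,0,0],[1,0,-0.6,0,0,0,0],[1,0,-0.6,0,0,0,0],[1,0,-0.6,0,0,0,0]]'
python3 -m jog '[[1,0,-0.6,0,0,0,0],[1,0,-0.6,0,0,0,0],[1,0,-0.3,0,0,0,0],[1,0,0,0,0,0,0],[1,0,0,0,0,0,0],[1,0,0,0,0,0,0]]'
python3 - <<'E'
from st import *
for n in("top","side"):
    i=env.snapshot(n);i=i[140:340,190:440] if n=="top" else i[180:380,200:450]
    i=np.clip(i*1.5,0,255).astype('uint8');cv2.imwrite(f"pics/{n}5.png",cv2.resize(i,(750,600),interpolation=cv2.INTER_CUBIC)[:,:,::-1])
for a,b in(("zt","top5"),("zs","side5")):
    d=cv2.absdiff(cv2.imread(f"pics/{a}.png"),cv2.imread(f"pics/{b}.png"));cv2.imwrite(f"pics/d{b}.png",d)
E
```

```text
clock: 19.22
position: [0.5656, 0.2376, 0.1772]
ee_rot: [-3.12, 0.372, 0.0]
contact_force: [0.6, 0.0, 0.7]
opening: 0.0003
clock: 19.72
position: [0.5761, 0.2784, 0.1767]
ee_rot: [3.118, -0.374, -0.001]
contact_force: [0.1, -0.6, -0.2]
opening: -0.0005
```

View pics/side5.png

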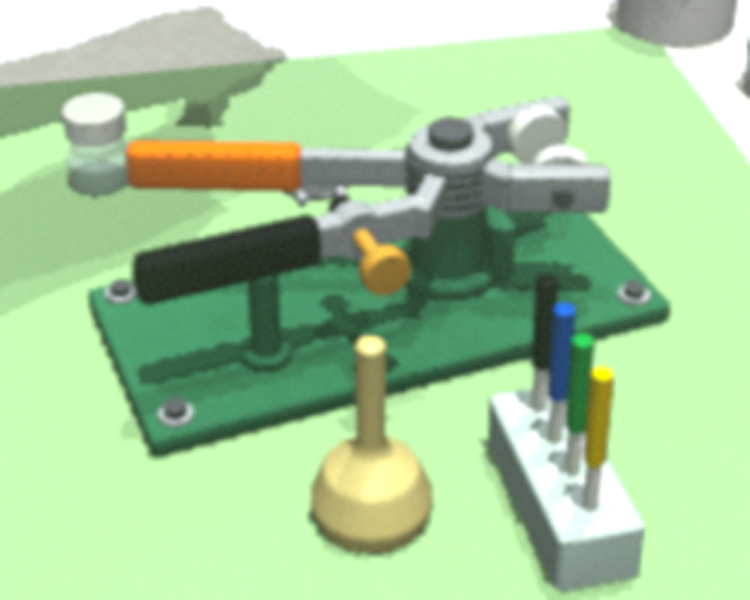

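View pics/top5.png

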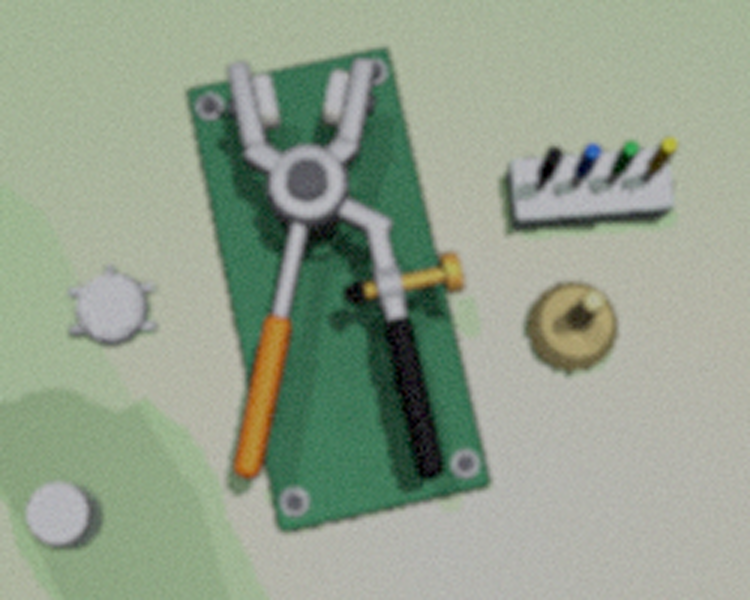

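View pics/dside5.png

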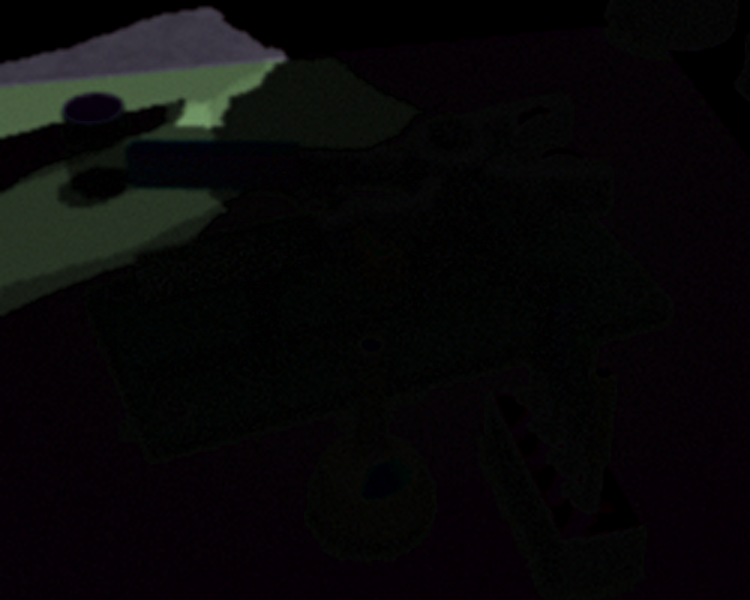

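The pictures match the starting ones: the orange lever's end is at the same pixel (top zoom, about (248, 472)), and the differences are only the arm's shadow and shading. The bystanders have not moved.

```bash
python3 -c "
from cell import env
print(env.sign_off())"
```

```text
the job is handed in; nothing more can be done
None
```

The stop check is done and handed in, at about 20 s of the 56 s allowed.

- **Pressing in:** I pressed the lever from the outside with the backs of the shut fingers, following its arc. It first met the rubber at a lever angle of about 0.44 rad, by my estimate from the tool position.
- **Bearing on the stop:** I built the force up to about 14 N, roughly 1.3 mm past first touch. It stayed above 10 N for about 1.2 s.
- **Letting it back:** The lever came back under the fingers to fully open. The fingers still carried about 2 to 3 N until the last moment, then the force dropped to zero without a snap.

**Last checks:** The final pictures from both cameras match the first ones, with the lever fully open and the jar, watch case, oilers and blower where they were. Only the arm's shadow differs. The arm stands clear with about 0 N on the tool.

At the stop, the gap to the black bar was judged only from the side picture, because the arm hid the top view. The measured forces showed no sign of touching the bar.

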